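Fit the oversize cover panel into the service bay

ROBOT

A 6-joint arm with a two-finger parallel gripper is mounted at the origin on a cart in front of the work surface, level with it; the furniture and walls round the work are solid. World frame = base frame: x ahead of the robot, y to its left, z up, the work surface at z = 0. Lengths are in m, angles in rad, forces in N, time in s.
With the tool pointing down it reaches from about 0.275 to 0.825 m from the base axis. Payload 5.2 kg.
Tool frame: the origin (TCP) lies on the centre line of the jaws, within the pads' length; the fingertips stand 19 mm ahead of it and the grasp point (between the pads) is the TCP; z points along the fingers, y is the line along which they close (so a half turn about z gives the same grasp; the last joint's range is limited). The gripper opens to 93 mm and grips with 3 to 60 N. Pads are 15 mm wide; open, the fingers measure 128 mm over their backs; the gripper's body (75 mm by 188 mm) begins 65 mm behind the grasp point.
Start: joints at [0.984, 0.259, 1.535, -0, 1.348, -0.203], TCP at [0.206, 0.51, 0.238] pointing down, gripper open.
Joint ranges: [-3.14, 3.14], [-0.91, 2.08], [0.19, 2.58], [-1.22, 4.36], [0.22, 2.71], [-3.12, 3.12]. Speed limits (rad/s): [2.57, 2.57, 3.14, 3.14, 3.14, 3.14].

INTERFACE

Orientations are given as a rotation vector (axis times angle).
In Python, from workcell import bot gives the robot as it stands.
- The arm moves only by the shell command python3 -m handwheel 'ROWS' [FORCE]. ROWS is a JSON object of lists of equal length, an entry for each row: "dp": the shift along the world's x, y, z in cm, a list of three; "roll": the turn about the world's z in units of 5 degrees (1.0 is 5 degrees); "gripper": the finger opening in cm, from 0 to 9.3. A call has 1 to 12 rows; each row shifts and turns the commanded pose from where the row before left it; what a row does not reach is not made up. A row lasts 1/12 s, in which the tool goes at most 41.7 mm and 7.16 degrees, less where a joint would pass 70% of its speed; a pose out of reach is approached as far as the arm can. A call with a gripper value outside its range is refused whole. The fingers move at their own pace and stop on an object; FORCE is the grip in N (left out, the last holds). Time passes only in rows, so rows that do not move let the fingers close. It gives the time, the measured TCP pose, the force, the opening and the grip force at its end, in the units of the state.
- bot.get_obs(): the state, without advancing time (a new reading comes with each control period).
- bot.camera(name): name is "scene" or "top" or "wrist"; returns the picture (420x560x3 uint8, red, green, blue); there is no depth.
- bot.get_calibration(name): a dict with "fx", "fy", "cx", "cy" (pixels), "R" (3x3) and "t" (3): a world point X has camera coordinates R X + t. Camera axes: x right, y down, z forward; pixel columns grow to the right and rows downward; lengths in m; the calibration is good to about 2 mm. A picture is of the moment at which its call begins: read the wrist's pose just before it. get_calibration takes no time and is no camera call; for the wrist camera it gives the pose at the moment of the call.
- bot.hand_in(): hands the job in; it is judged then, once.
The state is a dict: "t": time; "joint_positions": joint angles; "joint_vel": joint speeds; "joint_efforts": joint torques, N m; "tcp_pos": TCP position; "eef_rot": TCP orientation; "ft_force": force on the tool from outside, world axes, zero at the start; "wrist_torque": the same for the moment, N m; "gripper_width": finger opening in m; "grasp_force": force on a finger pad.
Only numpy, scipy, OpenCV 4.12 (cv2) and the standard library are available. Lean on these libraries where they do the work, as an engineer would, in place of code of your own. Each camera call takes 0.05 s, during which the arm holds its last target. There are 200 camera calls.

TASK

Fit the white cover panel into the open grey service box: it is longer than the opening, so tilt it, slip its yellow-striped end deep under the lip with the yellow stripe, lower the other end through the opening, then slide the panel back under the plain lip until it meets the stop and let it down so that it lies flat and level on the ledges, caught under both lips. Be gentle, never forcing the panel against the box (stay below about 12 N), let go of it, and leave the other things on the bench where they are.

Things in the scene. Friction and masses are not known exactly. Their poses are not given: they have to be found in the camera images.
- housing: Fixed open grey box, 216 x 120 x 50 mm high. Origin: centre of its underside; +x runs from the yellow-striped tail lip (side nearer the robot) to the plain nose lip, z up. Top plate z 45 to 50 mm with an opening x -50 to +62, y -48 to +48 mm. Inside: side walls at y = +-48, end walls at x = +-98 mm, circuit board below z = 12 mm, and the ledges and stop told under the two lips.
- tail_lip (a point): Middle of the tail lip's inner edge, on top of the box (housing x = -50, z = 50 mm); axes as the housing. Under this lip lies the tail ledge, top at housing z = 19 mm, from the end wall to housing x = -62 mm (give or take 10 mm: see nose_lip).
- nose_lip (a point): Middle of the nose lip's inner edge, on top (housing x = +62, z = 50 mm). Under it: a ledge, top at z = 14 mm, from x = +54 mm to the end wall, and on it a rigid stop up to z = 42 mm, face at x = +76 mm. Stop and tail-ledge edge are adjusted together: both are shifted by the same unknown amount, up to 10 mm either way along x, not measured; feel for the stop.
- panel: Loose white panel, 0.24 to 0.39 kg. Plate 150 x 90 x 5 mm, its underside at z = 5 mm; origin at the centre, level with the rib bottoms; +x to the nose end, -x to the yellow-striped tail end. Under the plate two cross ribs 5 mm deep: tail rib x -61 to -57 mm, nose foot x +67 to +75 mm. Sits level with its origin 14 mm above the housing's. Grip: see panel_grip.
- panel_grip (a point): Centre of the square black grip head, 26 x 26 mm, 30 mm high, on a steel stem in the panel's middle; 65 mm above the panel's origin, axes as the panel.
- panel_tail (a point): Middle of the lower edge of the plate's tail end (x = -75, z = 5 mm in the panel's frame). The tail rib rides on the tail ledge, holding this end 5 mm too high, until the nose end is within 2 mm of the stop; then the rib can drop behind the ledge's edge and the plate lies on the ledge.
- panel_nose (a point): Middle of the lower edge of the plate's nose end (x = +75, z = 5 mm in the panel's frame). Seated, the nose foot stands on the nose ledge.
- stapler: Red and black stapler, 34 x 124 x 52 mm, bystander; origin at the centre of its underside.
- screwdriver: Yellow-handled screwdriver, 179 mm long, bystander; origin at the centre of its underside.
- solder_reel: Small reel, 49 mm across, 32 mm high, bystander; origin at the centre of its underside.
- glue_stick: Yellow and white glue stick lying flat, 100 mm long, 25 mm thick, bystander; origin at the centre of its underside.

How it is judged:
By the outcome, as a careful person would: the job done as asked, in the order asked, and still so for the second after the job is handed in, with the robot touching nothing.
It also fails if it takes over 53 s, if anything falls off the work surface, if the arm or the gripper's body presses on something with over 40 N, if the wrist force passes 120 N, or if a joint passes its speed limit or range.

## Working session

There is one attempt and no reset: what is moved stays moved. The work goes in short steps, Python scripts to look and compute and a shell command to move; the robot and the scene stay as the last step left them, time stands still between calls to the robot, and variables do not carry over. Pictures are saved under pics/ and viewed, at most 10 in all, crops included, and the job is handed in when it is done.

```bash
mkdir -p pics; ls; python3 - <<'E'
from workcell import bot
import cv2,numpy as np
for n in("top","scene"):
    im=bot.camera(n); cv2.imwrite(f"pics/{n}0.png",im[:,:,::-1])
    c=bot.get_calibration(n); print(n,c)
o=bot.get_obs();print(o)
E
```

```text
pics
top {'fx': 429.9068947060245, 'fy': 429.9068947060245, 'cx': 278.28637565840853, 'cy': 208.7510089475185, 'R': array([[-1.58807057e-02, -9.99873666e-01, -6.75393580e-04],
       [-9.96812566e-01,  1.58848972e-02, -7.81816949e-02],
       [ 7.81825464e-02, -5.68339678e-04, -9.96938898e-01]]), 't': array([-0.02931199,  0.60091187,  0.95435863])}
scene {'fx': 411.69187979523974, 'fy': 411.69187979523974, 'cx': 274.4793669673607, 'cy': 211.73360875722034, 'R': array([[-0.85080645, -0.52531253,  0.01323387],
       [-0.34047491,  0.53190719, -0.77533965],
       [ 0.40025644, -0.66416978, -0.6314058 ]]), 't': array([0.4897365 , 0.30086056, 0.61867894])}
{'t': 0.1, 'joint_positions': array([ 9.84175439e-01,  2.59288250e-01,  1.53591912e+00,  8.29752536e-08,
        1.34799059e+00, -2.02775239e-01]), 'joint_vel': array([-0.0003926 , -0.00197884, -0.00015587, -0.00205175, -0.00096883,
       -0.0003289 ]), 'joint_efforts': array([ 2.46746749e-03, -4.38206649e+01, -2.84641063e+01,  7.21912645e-02,
        3.62975872e-02, -7.87878162e-05]), 'tcp_pos': array([0.20569002, 0.50962326, 0.23691293]), 'eef_rot': array([-5.99130744e-01, -3.08330387e+00,  2.32721655e-03]), 'ft_force': array([ 0.99160798, -0.26825084, -0.35268969]), 'wrist_torque': array([ 0.0396188 ,  0.02526882, -0.01265553]), 'grasp_force': 0.0, 'gripper_width': 0.09290872171814159}
```

View pics/top0.png

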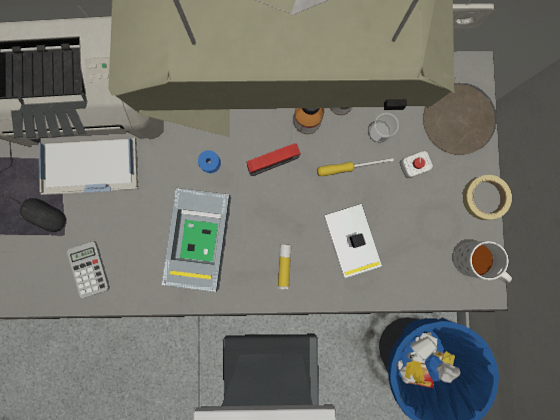

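View pics/scene0.png

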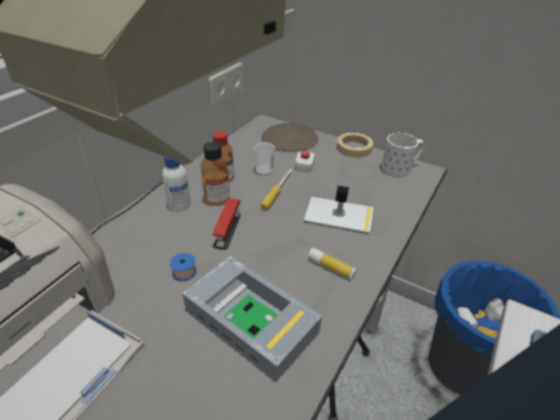

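```bash
cat > h.py <<'E'
from workcell import bot
import numpy as np,cv2
def ray(n,u,v,z,c=None):
    c=c or bot.get_calibration(n);R,t=c["R"],c["t"]
    d=R.T@np.array([(u-c["cx"])/c["fx"],(v-c["cy"])/c["fy"],1]);o=-R.T@t
    return o+d*(z-o[2])/d[2]
def proj(n,X,c=None):
    c=c or bot.get_calibration(n);p=c["R"]@np.array(X)+c["t"]
    return c["fx"]*p[0]/p[2]+c["cx"],c["fy"]*p[1]/p[2]+c["cy"]
E
python3 - <<'E'
from h import *
im=cv2.imread("pics/top0.png")
a=cv2.resize(im[180:300,155:235],None,fx=5,fy=5,interpolation=cv2.INTER_CUBIC)
b=cv2.resize(im[180:300,315:395],None,fx=5,fy=5,interpolation=cv2.INTER_CUBIC)
cv2.imwrite("pics/z0.png",np.hstack([a[:600],b[:600]]))
E
```

```text
(no output)
```

View pics/z0.png

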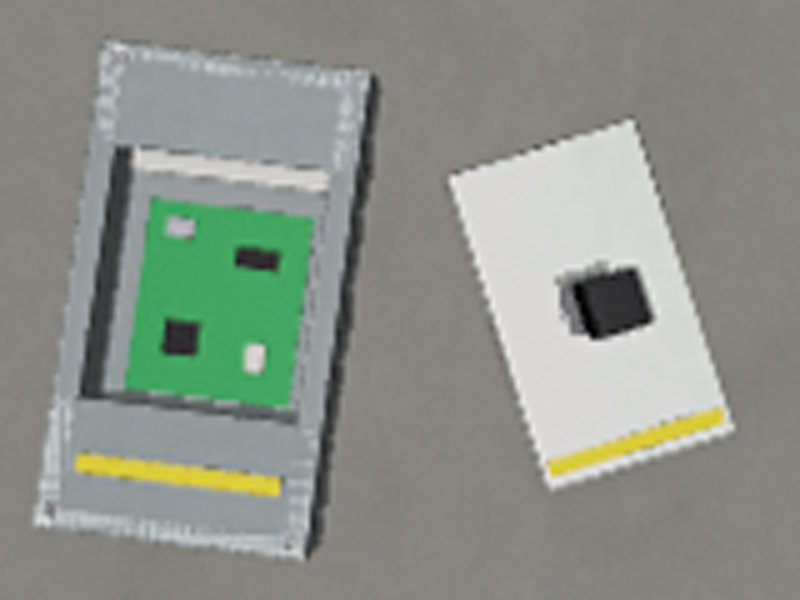

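```bash
python3 - <<'E'
from h import *
def f(x0,y0,pts,z): return np.array([ray("top",x0+(x+.5)/5-.5,180+(y+.5)/5-.5,z)[:2] for x,y in pts])
def rep(q):
    # order NL NR TR TL
    n=(q[0]+q[1])/2;t=(q[2]+q[3])/2;d=n-t
    d2=(q[0]+q[3]-q[1]-q[2])
    print(q.mean(0),np.linalg.norm(d),np.linalg.norm(d2)/2,"yaw",np.degrees(np.arctan2(d[1],d[0])),np.degrees(np.arctan2(-d2[0],d2[1])))
rep(f(155,180,[(107,42),(372,72),(305,557),(35,522)],.05))
rep(f(155,180,[(130,150),(328,182),(296,418),(80,392)],.05))
rep(f(315,180,[(50,177),(234,120),(333,430),(151,489)],.01))
rep(f(315,180,[(182,275),(240,264),(255,323),(195,340)],.08))
o=bot.get_obs()
from scipy.spatial.transform import Rotation as R
M=R.from_rotvec(o["eef_rot"]).as_matrix();print(M.round(3),np.degrees(np.arctan2(M[1,1],M[0,1])))
E
```

```text
[0.53480143 0.14418884] 0.21363860732392426 0.11883490515228408 yaw -8.282674842119643 -7.79948044366844
[0.53967833 0.14261615] 0.10632738833724886 0.09223023609214515 yaw -9.8310857539176 -8.861044880422766
[ 0.52634354 -0.208915  ] 0.14885000112002844 0.08834186999310067 yaw 16.2501457689226 16.559752730510205
[ 0.52711073 -0.20802187] 0.02693542122369526 0.025915107911971883 yaw 11.053368245884734 12.357131166830836
[[-0.927  0.374 -0.001]
 [ 0.374  0.927 -0.001]
 [ 0.    -0.002 -1.   ]] 68.00727786840721
```

```bash
python3 -m handwheel '{"dp":[[2.3,-3,0],[2.3,-3,0],[2.3,-3,0],[2.3,-3,0],[2.3,-3,0],[2.3,-3,0],[2.3,-3,0],[2.3,-3,0],[2.3,-3,0],[2.3,-3,0],[2.3,-3,0],[2.3,-3,0]],"roll":[0.64,0.64,0.64,0.64,0.64,0.64,0.64,0.64,0.64,0.64,0.64,0.64],"gripper":[6,6,6,6,6,6,6,6,6,6,6,6]}' 8
python3 - <<'E'
from h import *
c=bot.get_calibration("wrist");im=bot.camera("wrist");cv2.imwrite("pics/w1.png",im[:,:,::-1])
np.savez("w1.npz",**c)
print(bot.get_obs()["tcp_pos"],c, ray("top",278,105,.5),ray("top",278,80,.3))
E
```

```text
t: 1.1
tcp_pos: [0.4825, 0.1483, 0.2374]
eef_rot: [0.452, -3.108, -0.0]
ft_force: [-0.3, 0.5, -0.3]
gripper_width: 0.0599
grasp_force: 0.0
[0.48701619 0.14304669 0.23729042] {'fx': 366.2340531141131, 'fy': 366.2340531141131, 'cx': 285.47674017498696, 'cy': 202.47515024639165, 'R': array([[-0.28449815,  0.95867607,  0.00100197],
       [ 0.92699091,  0.27482843,  0.25525904],
       [ 0.24443537,  0.07354954, -0.96687218]]), 't': array([-0.00385342, -0.51780317,  0.2602329 ])} [ 0.68634687 -0.040215    0.5       ] [ 0.79417558 -0.04165406  0.3       ]
```

View pics/w1.png

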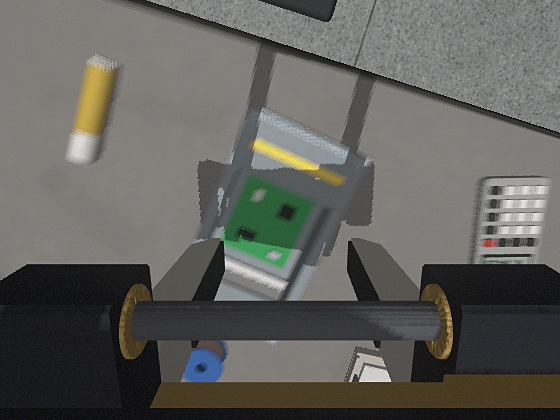

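```bash
python3 -m handwheel '{"dp":[[3,0.5,0],[3,0.5,0],[1,0,0],[0,0,0],[0,0,0],[0,0,0]],"roll":[0,0,0,0,0,0],"gripper":[9,9,9,9,9,9]}' 8
python3 - <<'E'
from h import *
c=bot.get_calibration("wrist");im=bot.camera("wrist")
np.savez("w2.npz",**c)
im=cv2.resize(im[:,:,::-1],(800,600),interpolation=cv2.INTER_CUBIC);cv2.imwrite("pics/w2.png",im)
print(bot.get_obs()["tcp_pos"])
E
```

```text
t: 1.65
tcp_pos: [0.5504, 0.1603, 0.2373]
eef_rot: [0.449, -3.107, -0.0]
ft_force: [0.7, 0.6, 0.4]
gripper_width: 0.0895
grasp_force: 0.0
[0.55039005 0.16029973 0.23755181]
```

View pics/w2.png

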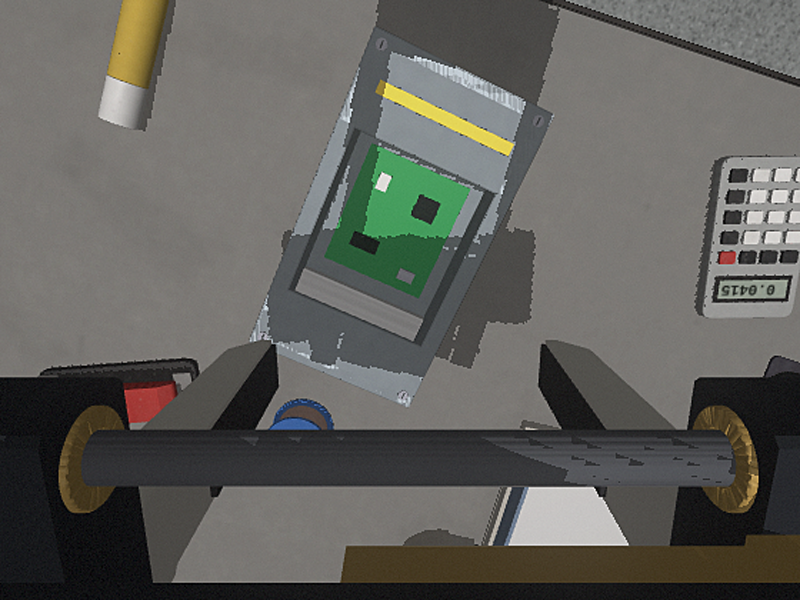

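```bash
python3 - <<'E'
from h import *
from scipy.optimize import least_squares
c={k:v for k,v in np.load("w2.npz").items()}
s=.7
hp=[(108,60),(108,-60),(-108,-60),(-108,60),(62,48),(62,-48),(-50,-48),(-50,48)]
px=[(411,405),(248,340),(378,28),(552,115),(417,342),(292,290),(360,128),(494,194)]
W=np.array([ray("w",(u+.5)*s-.5,(v+.5)*s-.5,.05,c)[:2] for u,v in px])
hp=np.array(hp)/1000
def fit(W,hp):
    r=least_squares(lambda p:(hp@np.array([[np.cos(p[2]),np.sin(p[2])],[-np.sin(p[2]),np.cos(p[2])]])+p[:2]-W).ravel(),[.535,.144,-.14])
    print(r.x[:2].round(4),np.degrees(r.x[2]).round(2),(r.fun.reshape(-1,2)*1000).round(1).tolist())
fit(W,hp); fit(W[:4],hp[:4]); fit(W[4:],hp[4:])
T=np.array([ray("top",155+(x+.5)/5-.5,180+(y+.5)/5-.5,.05)[:2] for x,y in [(107,42),(372,72),(305,557),(35,522),(130,150),(328,182),(296,418),(80,392)]])
fit(T[:4],hp[:4])
E
```

```text
[0.5343 0.1451] -8.18 [[2.8, -0.7], [0.9, -0.0], [-2.2, -1.8], [-1.8, 2.8], [1.6, 3.4], [-0.4, -2.1], [0.1, -2.6], [-0.8, 1.2]]
[0.5344 0.145 ] -8.02 [[2.7, -0.5], [1.2, 0.2], [-2.0, -2.2], [-1.9, 2.4]]
[0.5342 0.1452] -8.65 [[1.8, 2.9], [-1.0, -2.5], [-0.4, -2.1], [-0.5, 1.6]]
[0.5348 0.1442] -8.17 [[2.1, 0.6], [0.3, -0.5], [-1.2, -0.5], [-1.2, 0.4]]
```

```bash
python3 -m handwheel '{"dp":[[-0.2,-3.35,-0.3],[-0.2,-3.35,-0.3],[-0.2,-3.35,-0.3],[-0.2,-3.35,-0.3],[-0.2,-3.35,-0.3],[-0.2,-3.35,-0.3],[-0.2,-3.35,-0.3],[-0.2,-3.35,-0.3],[-0.2,-3.35,-0.3],[-0.2,-3.35,-0.3],[-0.4,-3.4,-0.3],[0,0,0]],"roll":[0,0,0,0,0,0,0,0,0,0,0,0],"gripper":[8,8,8,8,8,8,8,8,8,8,8,8]}' 8
python3 -m handwheel '{"dp":[[0,0,-3.5],[0,0,-3.5],[0,0,-3],[0,0,0],[0,0,0]],"roll":[0,0,0,0,0],"gripper":[8,8,8,8,8]}' 8
python3 - <<'E'
from h import *
c=bot.get_calibration("wrist");im=bot.camera("wrist");cv2.imwrite("pics/w3.png",im[:,:,::-1])
o=bot.get_obs();print(o["tcp_pos"],o["ft_force"],o["joint_positions"])
for z in(.05,.065,.08):print(proj("wrist",[.527,-.2085,z],c))
E
```

```text
t: 2.7
tcp_pos: [0.5264, -0.2139, 0.2044]
eef_rot: [0.442, -3.109, 0.004]
ft_force: [0.0, -1.0, 0.8]
gripper_width: 0.0801
grasp_force: 0.0
t: 3.12
tcp_pos: [0.5266, -0.2074, 0.1041]
eef_rot: [0.449, -3.107, -0.004]
ft_force: [0.2, 0.2, 0.7]
gripper_width: 0.0801
grasp_force: 0.0
[ 0.52808481 -0.2083764   0.10586908] [ 1.36852368 -0.93597344 -0.15675042] [-5.72329165e-01  4.09265096e-01  1.66507877e+00  1.19302742e-04
  1.06684222e+00 -2.43027644e+00]
(np.float64(285.25990629904396), np.float64(232.10859151144052))
(np.float64(285.34658906445526), np.float64(241.34147916154714))
(np.float64(285.44702815726646), np.float64(252.03960185298394))
```

View pics/w3.png

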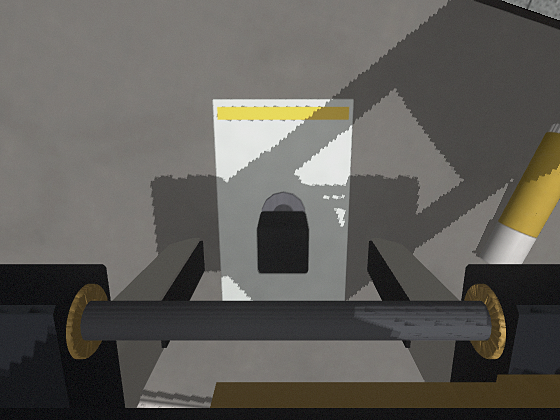

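```bash
python3 -m handwheel '{"dp":[[0,0,-2],[0,0,-1.6],[0,0,0],[0,0,0],[0,0,0],[0,0,0],[0,0,0],[0,0,0],[0,0,0],[0,0,0]],"roll":[0,0,0,0,0,0,0,0,0,0],"gripper":[8,8,8,2,2,2,2,2,2,2]}' 12
python3 -m handwheel '{"dp":[[0,0,0],[0,0,0.3],[0,0,0.5],[0,0,1.2],[0,0,2],[0,0,0],[0,0,0],[0,0,0]],"roll":[0,0,0,0,0,0,0,0],"gripper":[2,2,2,2,2,2,2,2]}' 12
```

```text
t: 4.0
tcp_pos: [0.528, -0.2091, 0.0689]
eef_rot: [-0.448, 3.109, -0.0]
ft_force: [-0.0, -0.2, -0.3]
gripper_width: 0.0377
grasp_force: 0.0
t: 4.67
tcp_pos: [0.5275, -0.2087, 0.108]
eef_rot: [0.448, -3.109, -0.001]
ft_force: [-0.2, 0.0, -3.1]
gripper_width: 0.0262
grasp_force: 12.0
```

```bash
python3 -m handwheel '{"dp":[[0,0,1.2],[0,0,2.4],[-0.6,1.2,0],[-1.0,2.5,0],[-1.3,3.2,0],[-1.3,3.2,0],[-1.3,3.2,0],[-1.3,3.2,0],[-1.3,3.2,0],[-1.3,3.2,0],[-1.3,3.2,0],[-1.3,3.2,0]],"roll":[0,0,-0.2,-0.4,-0.5,-0.5,-0.5,-0.5,-0.5,-0.5,-0.5,-0.5],"gripper":[2,2,2,2,2,2,2,2,2,2,2,2]}' 12
python3 -m handwheel '{"dp":[[-1.3,3.2,0],[-1.3,3.0,0],[-0.9,2.2,0],[0,0,0],[0,0,0],[0,0,0],[0,0,0]],"roll":[-0.32,0,0,0,0,0,0],"gripper":[2,2,2,2,2,2,2]}' 12
python3 - <<'E'
from h import *
from scipy.spatial.transform import Rotation as R
o=bot.get_obs();M=R.from_rotvec(o["eef_rot"]).as_matrix();print(np.degrees(np.arctan2(M[1,1],M[0,1])),o["tcp_pos"])
E
```

```text
t: 5.67
tcp_pos: [0.4062, 0.0853, 0.1436]
eef_rot: [-0.185, -3.134, -0.0]
ft_force: [0.0, 0.1, -2.4]
gripper_width: 0.0258
grasp_force: 12.0
t: 6.25
tcp_pos: [0.3732, 0.1672, 0.1443]
eef_rot: [-0.226, -3.133, 0.001]
ft_force: [0.1, -0.1, -3.4]
gripper_width: 0.0261
grasp_force: 12.0
81.75727165329332 [0.37323693 0.16719517 0.14427938]
```

```bash
python3 -m handwheel '{"dp":[[0,0,-0.8],[0,0,-1.0],[0,0,-0.4],[-0.1,0,-0.2],[-0.15,0.02,-0.2],[-0.15,0.02,-0.2],[-0.15,0.02,-0.2],[0,0,0]],"roll":[0,0,0,0,0,0,0,0],"gripper":[2,2,2,2,2,2,2,2]}' 10
```

```text
t: 6.92
tcp_pos: [0.3673, 0.1686, 0.1145]
eef_rot: [0.224, 3.133, 0.0]
ft_force: [-0.6, 1.1, -3.1]
gripper_width: 0.0257
grasp_force: 10.0
```

```bash
python3 -m handwheel '{"dp":[[-0.15,0.02,-0.2],[-0.15,0.02,-0.2],[-0.15,0.02,-0.2],[-0.15,0.02,-0.2],[0,0,0],[0,0,0]],"roll":[0,0,0,0,0,0],"gripper":[2,2,2,2,2,2]}' 10
python3 - <<'E'
from h import *
im=bot.camera("scene");cv2.imwrite("pics/s4.png",cv2.resize(im[200:400,130:400,::-1],(800,593),interpolation=cv2.INTER_CUBIC))
E
```

```text
t: 7.42
tcp_pos: [0.3612, 0.1695, 0.1064]
eef_rot: [-0.224, -3.133, 0.0]
ft_force: [0.9, -0.1, -3.0]
gripper_width: 0.0257
grasp_force: 10.0
```

View pics/s4.png

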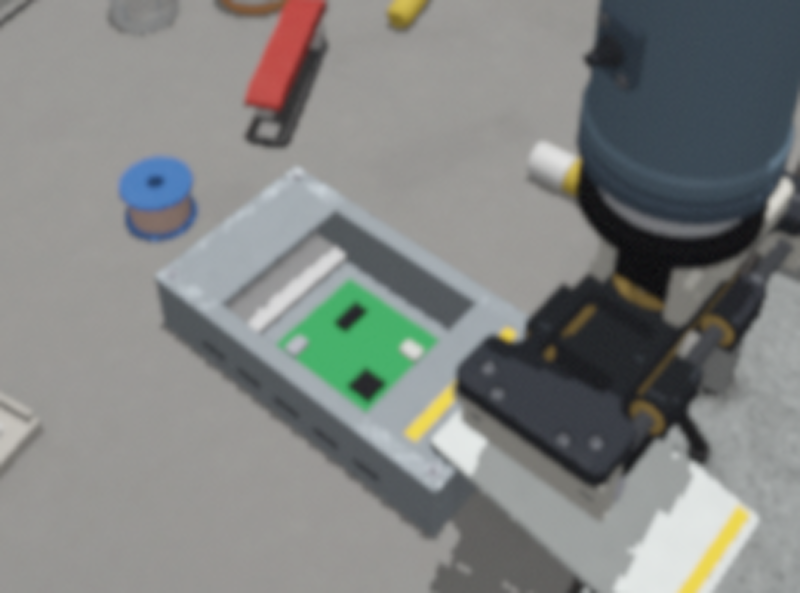

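```bash
cat >> h.py <<'E'
HX=np.array([.9898,-.1426]);HY=np.array([.1426,.9898]);H0=np.array([.5345,.1447])
def panelpt(p,th,tcp,pz=.069,px=0,py=0):
    x,y,z=p;x-=px;z-=pz;c,s=np.cos(th),np.sin(th)
    X,Z=x*c-z*s,x*s+z*c
    return np.r_[tcp[:2]+HX*X+HY*(y-py),tcp[2]+Z]
E
python3 - <<'E'
from h import *
o=bot.get_obs();t=o["tcp_pos"];print(o["wrist_torque"])
for d in(0,5,8,10,12,15,18):
    th=np.radians(d);q=[proj("scene",panelpt(p,th,t)) for p in [(-.075,-.045,.01),(.075,.045,.01)]]
    print(d,[(round((u-130)*2.963),round((v-200)*2.963)) for u,v in q])
E
```

```text
[ 0.01463964  0.01547777 -0.01313102]
0 [(788, 515), (443, 464)]
5 [(776, 515), (436, 451)]
8 [(769, 515), (432, 443)]
10 [(763, 514), (430, 438)]
12 [(758, 514), (428, 433)]
15 [(750, 512), (425, 426)]
18 [(742, 510), (422, 419)]
```

```bash
python3 -m handwheel '{"dp":[[-0.15,0.02,-0.2],[-0.15,0.02,-0.2],[-0.15,0.02,-0.2],[-0.15,0.02,-0.2],[-0.15,0.02,-0.2],[-0.05,0,-0.2],[0,0,0],[0,0,0]],"roll":[0,0,0,0,0,0,0,0],"gripper":[2,2,2,2,2,2,2,2]}' 10
python3 -m handwheel '{"dp":[[0,0,0],[0,0,0],[0,0,0.5],[0,0,1.5],[0,0,2],[0,0,1],[0,0,0],[0,0,0],[0,0,0],[0,0,0]],"roll":[0,0,0,0,0,0,0,0,0,0],"gripper":[2,2,2,2,2,2,2,2,2,2]}' 35
python3 - <<'E'
from h import *
im=bot.camera("scene");cv2.imwrite("pics/s5.png",cv2.resize(im[200:400,130:400,::-1],(800,593),interpolation=cv2.INTER_CUBIC))
o=bot.get_obs();t=o["tcp_pos"];print(o["wrist_torque"])
for d in(0,5,8,10,12,15,18,21):
    th=np.radians(d);q=[proj("scene",panelpt(p,th,t)) for p in [(-.075,-.045,.01),(.075,.045,.01),(.075,-.045,.01)]]
    print(d,[(round((u-130)*2.963),round((v-200)*2.963)) for u,v in q])
E
```

```text
t: 8.13
tcp_pos: [0.3529, 0.1704, 0.0943]
eef_rot: [-0.224, -3.132, 0.0]
ft_force: [0.6, -0.6, -3.9]
gripper_width: 0.0257
grasp_force: 10.0
t: 8.97
tcp_pos: [0.3527, 0.1703, 0.1438]
eef_rot: [-0.224, -3.132, 0.001]
ft_force: [-0.4, -0.7, -4.2]
gripper_width: 0.0261
grasp_force: 35.0
[ 0.03895167  0.07814122 -0.01160354]
0 [(821, 484), (458, 431), (563, 319)]
5 [(807, 485), (451, 418), (557, 306)]
8 [(799, 484), (447, 410), (553, 299)]
10 [(794, 484), (445, 405), (551, 294)]
12 [(788, 483), (442, 399), (549, 289)]
15 [(780, 482), (439, 392), (547, 281)]
18 [(771, 480), (437, 384), (545, 274)]
21 [(762, 478), (434, 376), (543, 266)]
```

View pics/s5.png

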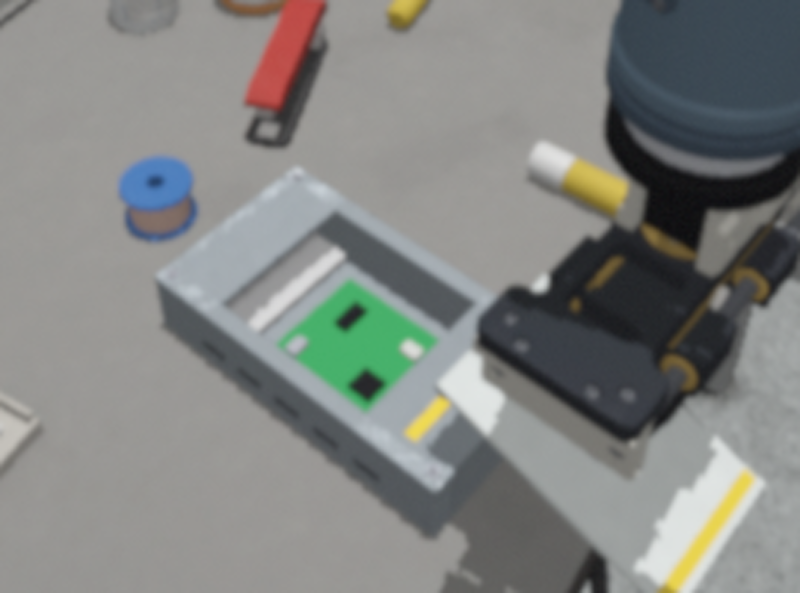

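```bash
python3 -m handwheel '{"dp":[[0,0,0.6],[1.2,-0.17,0],[2.2,-0.31,0],[2.6,-0.36,0],[2.6,-0.36,0],[2.6,-0.36,0],[2.6,-0.36,0],[2.6,-0.36,0],[1.8,-0.26,0],[1.0,-0.16,0],[0,0,0],[0,0,0]],"roll":[0,0,0,0,0,0,0,0,0,0,0,0],"gripper":[2,2,2,2,2,2,2,2,2,2,2,2]}' 35
python3 - <<'E'
from h import *
o=bot.get_obs();d=o["tcp_pos"][:2]-H0;print(d@HX,d@HY,o["tcp_pos"][2],o["wrist_torque"])
im=bot.camera("top");cv2.imwrite("pics/t6.png",cv2.resize(im[170:300,135:255,::-1],(550,596),interpolation=cv2.INTER_CUBIC))
E
```

```text
t: 10.02
tcp_pos: [0.5451, 0.1432, 0.15]
eef_rot: [-0.225, -3.132, 0.0]
ft_force: [-1.2, -0.2, -2.4]
gripper_width: 0.0259
grasp_force: 35.0
0.010670334473136499 5.146792218033226e-05 0.14996660660056296 [0.04171259 0.10695635 0.02045985]
```

View pics/t6.png

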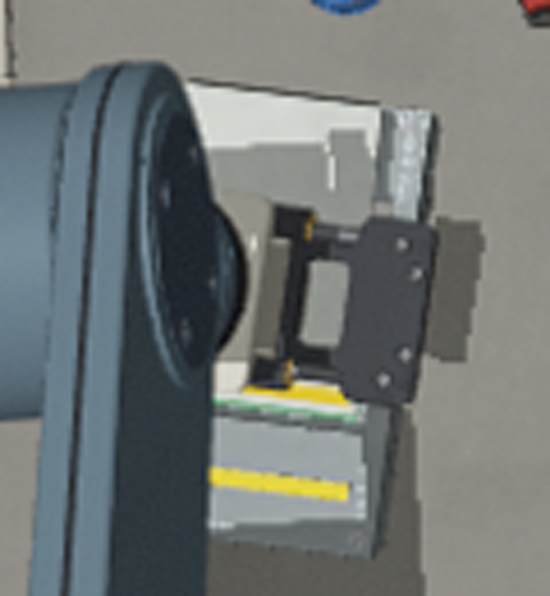

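```bash
python3 -m handwheel '{"dp":[[0,0,-0.6],[0,0,-0.8],[0,0,-0.8],[0,0,-0.7],[0,0,-0.6],[0,0,-0.5],[0,0,-0.3],[0,0,0],[0,0,0]],"roll":[0,0,0,0,0,0,0,0,0],"gripper":[2,2,2,2,2,2,2,2,2]}' 35
python3 -m handwheel '{"dp":[[-0.4,0.06,0],[-0.6,0.09,0],[-0.6,0.09,0],[-0.6,0.08,0],[-0.5,0.07,0],[-0.4,0.06,0],[0,0,0],[0,0,0]],"roll":[0,0,0,0,0,0,0,0],"gripper":[2,2,2,2,2,2,2,2]}' 35
python3 - <<'E'
from h import *
o=bot.get_obs();d=o["tcp_pos"][:2]-H0;print(d@HX,d@HY,o["tcp_pos"][2],o["wrist_torque"])
E
```

```text
t: 10.82
tcp_pos: [0.5454, 0.1434, 0.1075]
eef_rot: [-0.224, -3.133, 0.0]
ft_force: [0.6, 0.1, -2.9]
gripper_width: 0.0257
grasp_force: 35.0
t: 11.48
tcp_pos: [0.5143, 0.148, 0.1079]
eef_rot: [0.224, 3.133, 0.0]
ft_force: [0.8, 0.5, -2.1]
gripper_width: 0.0255
grasp_force: 35.0
-0.020465836461946114 0.0003620445190098561 0.10787402645404745 [ 0.02603136  0.04329377 -0.02704371]
```

```bash
python3 -m handwheel '{"dp":[[-0.3,0.04,0],[-0.4,0.06,0],[-0.4,0.06,0],[-0.4,0.06,0],[-0.3,0.04,0],[-0.2,0.03,0],[-0.1,0.02,0],[0,0,0],[0,0,0]],"roll":[0,0,0,0,0,0,0,0,0],"gripper":[2,2,2,2,2,2,2,2,2]}' 35
python3 - <<'E'
from h import *
o=bot.get_obs();d=o["tcp_pos"][:2]-H0;print(d@HX,d@HY,o["tcp_pos"][2],o["wrist_torque"],o["ft_force"])
E
```

```text
t: 12.23
tcp_pos: [0.4936, 0.151, 0.1077]
eef_rot: [0.224, 3.133, 0.0]
ft_force: [-0.5, -0.3, -3.1]
gripper_width: 0.0257
grasp_force: 35.0
-0.04140136190204307 0.00041880909966551376 0.10774950394658529 [0.05785227 0.05407792 0.03297579] [-0.51008355 -0.33337253 -3.13844464]
```

```bash
python3 -m handwheel '{"dp":[[-0.2,0.03,0],[0,0,-0.2],[0,0,-0.17],[0.2,-0.03,-0.1],[0.3,-0.04,-0.15],[0.3,-0.04,-0.15],[0.3,-0.05,-0.15],[0.2,-0.03,-0.12],[0,0,0]],"roll":[0,0,0,0,0,0,0,0,0],"gripper":[2,2,2,2,2,2,2,2,2]}' 10
python3 - <<'E'
from h import *
o=bot.get_obs();d=o["tcp_pos"][:2]-H0;print(d@HX,d@HY,o["tcp_pos"][2],o["wrist_torque"],o["ft_force"])
im=bot.camera("scene");cv2.imwrite("pics/s7.png",cv2.resize(im[200:400,130:400,::-1],(800,593),interpolation=cv2.INTER_CUBIC))
E
```

```text
t: 12.98
tcp_pos: [0.5053, 0.1493, 0.0971]
eef_rot: [0.225, 3.133, 0.0]
ft_force: [2.7, -0.4, 1.7]
gripper_width: 0.0258
grasp_force: 10.0
-0.029597035606507165 0.00043392062400300174 0.09706567485236935 [-0.00439135 -0.37103495  0.06312595] [ 2.68356207 -0.41643327  1.74788942]
```

View pics/s7.png

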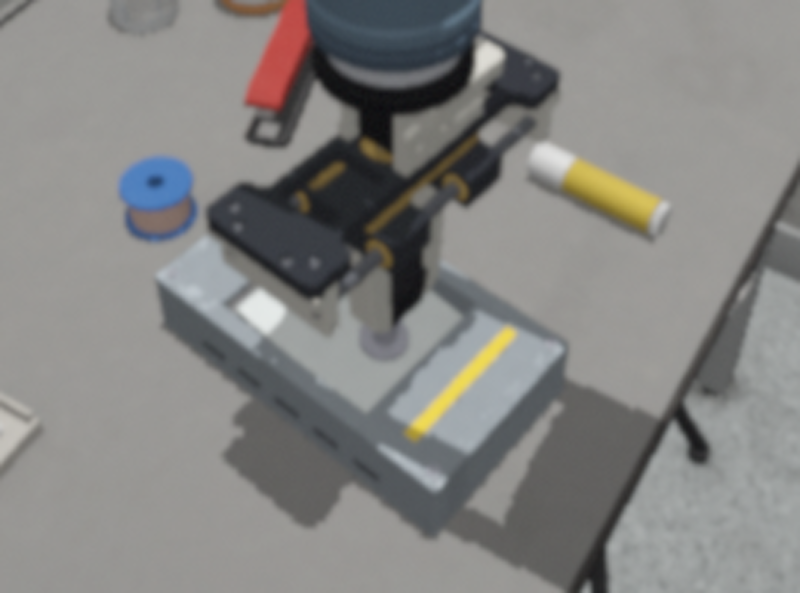

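```bash
python3 -m handwheel '{"dp":[[0,0,0],[0.17,-0.02,-0.11],[0.17,-0.02,-0.11],[0.17,-0.03,-0.11],[0.16,-0.02,-0.11],[0,0,0],[0,0,0]],"roll":[0,0,0,0,0,0,0],"gripper":[2,2,2,2,2,2,2]}' 6
python3 - <<'E'
from h import *
o=bot.get_obs();d=o["tcp_pos"][:2]-H0;print(d@HX,d@HY,o["tcp_pos"][2],o["wrist_torque"],o["ft_force"])
E
```

```text
t: 13.62
tcp_pos: [0.5102, 0.1484, 0.0921]
eef_rot: [-0.224, -3.131, 0.001]
ft_force: [-0.1, 0.8, -3.5]
gripper_width: 0.0261
grasp_force: 6.0
-0.024561759325063343 0.00024107705916143876 0.09209429346321295 [ 0.02965425  0.02225358 -0.01895678] [-0.09587778  0.77500336 -3.47866002]
```

```bash
python3 -m handwheel '{"dp":[[0.2,-0.03,-0.05],[0.2,-0.03,-0.1],[0.2,-0.03,-0.1],[0.2,-0.03,-0.1],[0,0,0],[0,0,0]],"roll":[0,0,0,0,0,0],"gripper":[2,2,2,2,2,2]}' 6
python3 - <<'E'
from h import *
o=bot.get_obs();d=o["tcp_pos"][:2]-H0;print(d@HX,d@HY,o["tcp_pos"][2],o["wrist_torque"],o["ft_force"])
im=bot.camera("scene");cv2.imwrite("pics/s8.png",cv2.resize(im[200:400,130:400,::-1],(800,593),interpolation=cv2.INTER_CUBIC))
E
```

```text
t: 14.12
tcp_pos: [0.5193, 0.1472, 0.0892]
eef_rot: [-0.225, -3.134, 0.0]
ft_force: [-0.3, -0.2, -3.0]
gripper_width: 0.0258
grasp_force: 6.0
-0.015421250858099629 0.00031677915373504623 0.08921837751376704 [-0.00754079  0.03556038 -0.0134823 ] [-0.34193833 -0.22314942 -3.00049041]
```

View pics/s8.png

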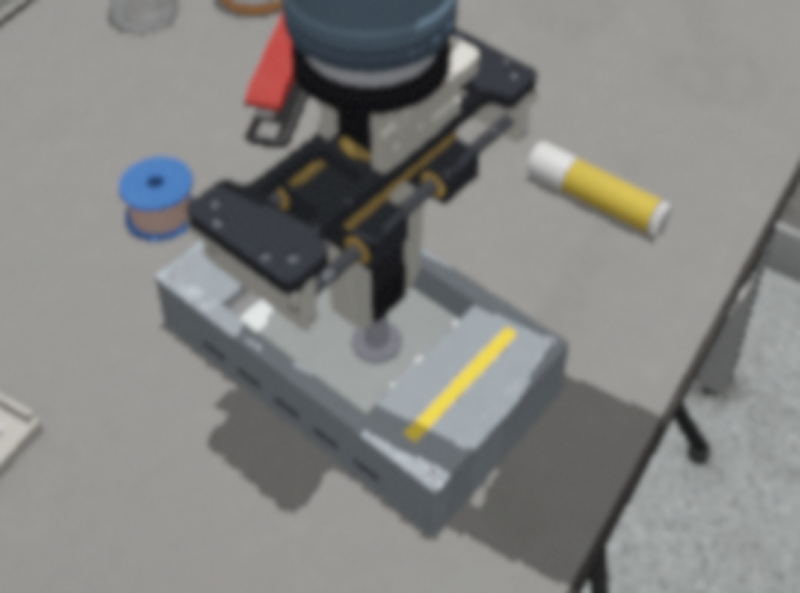

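```bash
cat > st.py <<'E'
from h import *
o=bot.get_obs();d=o["tcp_pos"][:2]-H0;f=o["ft_force"]
print("hx %.4f hy %.4f z %.4f"%(d@HX,d@HY,o["tcp_pos"][2]),"Fx %.1f Fy %.1f Fz %.1f"%(f[:2]@HX,f[:2]@HY,f[2]),"T",o["wrist_torque"].round(2),"nose",d@HX+.075)
E
python3 -m handwheel '{"dp":[[0.1,-0.01,0],[0.15,-0.02,0],[0.15,-0.02,0],[0.1,-0.02,0],[0.1,-0.02,0],[0,0,0],[0,0,0]],"roll":[0,0,0,0,0,0,0],"gripper":[2,2,2,2,2,2,2]}' 12; python3 st.py
python3 -m handwheel '{"dp":[[0.1,-0.01,0],[0.1,-0.02,0],[0.1,-0.01,0],[0,0,0],[0,0,0]],"roll":[0,0,0,0,0],"gripper":[2,2,2,2,2]}' 12; python3 st.py
```

```text
t: 14.75
tcp_pos: [0.5252, 0.1464, 0.0893]
eef_rot: [-0.224, -3.134, 0.0]
ft_force: [-0.4, 0.8, -2.4]
gripper_width: 0.0258
grasp_force: 12.0
hx -0.0095 hy 0.0003 z 0.0893 Fx -0.5 Fy 0.7 Fz -2.4 T [ 0.02  0.03 -0.02] nose 0.06553103103314288
t: 15.17
tcp_pos: [0.5282, 0.146, 0.0894]
eef_rot: [0.224, 3.134, -0.0]
ft_force: [-0.1, -0.1, -2.7]
gripper_width: 0.0263
grasp_force: 12.0
hx -0.0064 hy 0.0004 z 0.0894 Fx -0.1 Fy -0.1 Fz -2.7 T [ 0.01 -0.    0.05] nose 0.06859057052153417
```

```bash
python3 -m handwheel '{"dp":[[0.1,-0.01,0],[0.1,-0.02,0],[0.1,-0.01,0],[0,0,0],[0,0,0]],"roll":[0,0,0,0,0],"gripper":[2,2,2,2,2]}' 12; python3 st.py
```

```text
t: 15.58
tcp_pos: [0.5312, 0.1456, 0.0893]
eef_rot: [-0.224, -3.134, 0.0]
ft_force: [-0.4, 0.2, -3.3]
gripper_width: 0.0261
grasp_force: 12.0
hx -0.0034 hy 0.0004 z 0.0893 Fx -0.5 Fy 0.1 Fz -3.3 T [ 0.    0.01 -0.06] nose 0.07158512548628929
```

```bash
python3 -m handwheel '{"dp":[[0.1,-0.01,0],[0.1,-0.02,0],[0,0,0],[0,0,0]],"roll":[0,0,0,0],"gripper":[2,2,2,2]}' 12; python3 st.py
```

```text
t: 15.92
tcp_pos: [0.5332, 0.1453, 0.0894]
eef_rot: [0.224, 3.133, -0.0]
ft_force: [-0.3, 0.2, -2.8]
gripper_width: 0.0261
grasp_force: 12.0
hx -0.0013 hy 0.0004 z 0.0894 Fx -0.3 Fy 0.1 Fz -2.8 T [0.02 0.02 0.02] nose 0.07365305211427037
```

```bash
python3 -m handwheel '{"dp":[[0.1,-0.01,0],[0.1,-0.02,0],[0,0,0],[0,0,0]],"roll":[0,0,0,0],"gripper":[2,2,2,2]}' 12; python3 st.py
```

```text
t: 16.25
tcp_pos: [0.5352, 0.145, 0.0894]
eef_rot: [0.224, 3.134, -0.0]
ft_force: [0.2, 0.1, -3.1]
gripper_width: 0.0258
grasp_force: 12.0
hx 0.0007 hy 0.0004 z 0.0894 Fx 0.2 Fy 0.1 Fz -3.1 T [-0.01  0.03 -0.01] nose 0.07565417787870107
```

```bash
python3 -m handwheel '{"dp":[[0.1,-0.01,0],[0.1,-0.02,0],[0,0,0],[0,0,0]],"roll":[0,0,0,0],"gripper":[2,2,2,2]}' 12; python3 st.py
```

```text
t: 16.58
tcp_pos: [0.5365, 0.1448, 0.0892]
eef_rot: [-0.224, -3.132, 0.0]
ft_force: [-2.0, -0.5, -1.3]
gripper_width: 0.0258
grasp_force: 12.0
hx 0.0019 hy 0.0003 z 0.0892 Fx -1.9 Fy -0.8 Fz -1.3 T [0.08 0.54 0.07] nose 0.0769270710862523
```

```bash
python3 -m handwheel '{"dp":[[0,0,0],[0,0,-0.1],[0,0,-0.1],[0,0,-0.1],[0,0,0],[0,0,0]],"roll":[0,0,0,0,0,0],"gripper":[2,2,2,2,2,2]}' 6; python3 st.py
```

```text
t: 17.08
tcp_pos: [0.5371, 0.1447, 0.0862]
eef_rot: [-0.224, -3.133, 0.0]
ft_force: [-2.1, 0.6, -1.5]
gripper_width: 0.0261
grasp_force: 6.0
hx 0.0026 hy 0.0004 z 0.0862 Fx -2.2 Fy 0.2 Fz -1.5 T [0.1  0.43 0.05] nose 0.07758035996211132
```

```bash
python3 -m handwheel '{"dp":[[0,0,-0.1],[0,0,-0.1],[0,0,0],[0,0,0]],"roll":[0,0,0,0],"gripper":[2,2,2,2]}' 5; python3 st.py
```

```text
t: 17.42
tcp_pos: [0.5368, 0.1448, 0.0844]
eef_rot: [-0.224, -3.133, -0.0]
ft_force: [-5.2, 0.6, 1.2]
gripper_width: 0.0261
grasp_force: 5.0
hx 0.0023 hy 0.0004 z 0.0844 Fx -5.2 Fy -0.1 Fz 1.2 T [0.11 0.86 0.02] nose 0.07725193729666527
```

```bash
python3 -m handwheel '{"dp":[[-0.05,0.01,0],[0,0,0],[0,0,-0.05],[0,0,-0.05],[0,0,0],[0,0,0]],"roll":[0,0,0,0,0,0],"gripper":[2,2,2,2,2,2]}' 3; python3 st.py
```

```text
t: 17.92
tcp_pos: [0.5375, 0.1447, 0.0839]
eef_rot: [0.224, 3.132, 0.0]
ft_force: [-1.3, 0.3, 2.7]
gripper_width: 0.0261
grasp_force: 3.0
hx 0.0030 hy 0.0004 z 0.0839 Fx -1.3 Fy 0.1 Fz 2.7 T [-0.08  0.25  0.1 ] nose 0.07801833508837507
```

```bash
python3 -m handwheel '{"dp":[[0,0,0],[0,0,0],[0,0,0],[0,0,0],[0,0,0],[0,0,0]],"roll":[0,0,0,0,0,0],"gripper":[3.2,3.2,3.6,3.6,3.6,3.6]}' 3; python3 st.py
```

```text
t: 18.42
tcp_pos: [0.5367, 0.1448, 0.0833]
eef_rot: [0.224, 3.134, 0.0]
ft_force: [-0.4, -0.1, 0.3]
gripper_width: 0.0361
grasp_force: 0.0
hx 0.0021 hy 0.0004 z 0.0833 Fx -0.4 Fy -0.1 Fz 0.3 T [0.01 0.01 0.02] nose 0.07714896881230109
```

```bash
python3 -m handwheel '{"dp":[[0,0,0.5],[0,0,1],[0,0,2],[0,0,2.5],[0,0,3],[-3,0,3],[-4,0,1],[-4,0,0],[-4,0,0],[0,0,0],[0,0,0],[0,0,0]],"roll":[0,0,0,0,0,0,0,0,0,0,0,0],"gripper":[4.5,4.5,4.5,4.5,4.5,4.5,4.5,4.5,4.5,4.5,4.5,4.5]}' 3
python3 - <<'E'
from h import *
im=bot.camera("scene");cv2.imwrite("pics/s9.png",im[:,:,::-1])
it=bot.camera("top");cv2.imwrite("pics/t9.png",it[:,:,::-1])
def hp(x,y,z):return np.r_[H0+HX*x+HY*y,z]
# sample plate: expected positions in scene if seated (origin at 1.5mm,z14)
g=cv2.cvtColor(im,cv2.COLOR_RGB2HSV)
for n,a in(("scene",im),("top",it)):
    h=cv2.cvtColor(a,cv2.COLOR_RGB2GRAY)
    u,v=proj(n,hp(.0015,0,.079));print(n,"head",u,v)
    w=h[int(v)-16:int(v)+16,int(u)-16:int(u)+16]
    m=(w<50).astype(np.uint8);k,l,s,c=cv2.connectedComponentsWithStats(m)
    for i in range(1,k):
        if s[i,4]>15:print(s[i],c[i]+[int(u)-16,int(v)-16])
    c4=[proj(n,hp(.0015+x,y,z)) for x in(-.013,.013) for y in(-.013,.013) for z in(.064,.094)]
    c4=np.array(c4);print("pred bbox",c4.min(0),c4.max(0))
E
```

```text
t: 19.42
tcp_pos: [0.3882, 0.1449, 0.2141]
eef_rot: [0.224, 3.13, 0.001]
ft_force: [0.7, 0.2, 0.3]
gripper_width: 0.045
grasp_force: 0.0
scene head 249.84034590228094 291.97533018808156
[  7   5  19  24 308] [248.91233766 291.06493506]
pred bbox [238.42086641 277.62182579] [260.9035088  306.52709205]
top head 192.83900973002628 238.15788220966482
[10 10 15 12 93] [192.16129032 237.90322581]
pred bbox [184.39935623 231.15109051] [200.99246867 245.03954831]
```

```bash
python3 -m handwheel '{"dp":[[3.0,0.1,0],[3.4,0.12,0],[3.2,0.1,0],[2.0,0.1,0],[0,0,-3],[0,0,-4],[0,0,-3.5],[0,0,-2.5],[0,0,-1.5],[0,0,-0.5],[0,0,0],[0,0,0]],"roll":[0,0,0,0,0,0,0,0,0,0,0,0],"gripper":[0,0,0,0,0,0,0,0,0,0,0,0]}' 10; python3 st.py
```

```text
t: 20.52
tcp_pos: [0.5043, 0.149, 0.063]
eef_rot: [0.225, 3.133, 0.0]
ft_force: [-0.5, 0.1, 0.1]
gripper_width: 0.0003
grasp_force: 0.0
hx -0.0305 hy -0.0001 z 0.0630 Fx -0.5 Fy 0.0 Fz 0.1 T [ 0.03 -0.04 -0.  ] nose 0.04452093612468088
```

```bash
python3 -m handwheel '{"dp":[[0,0,-0.6],[0,0,-0.5],[0,0,-0.3],[0,0,-0.1],[0,0,0],[0,0,0]],"roll":[0,0,0,0,0,0],"gripper":[0,0,0,0,0,0]}' 10; python3 st.py
```

```text
t: 21.02
tcp_pos: [0.5032, 0.149, 0.048]
eef_rot: [0.224, 3.133, 0.0]
ft_force: [-0.1, -0.3, 0.4]
gripper_width: 0.0006
grasp_force: 0.0
hx -0.0316 hy -0.0002 z 0.0480 Fx -0.1 Fy -0.3 Fz 0.4 T [-0.01 -0.04  0.03] nose 0.04341040256601599
```

```bash
python3 -m handwheel '{"dp":[[0,0,-0.1],[0,0,-0.1],[0,0,0],[0,0,0]],"roll":[0,0,0,0],"gripper":[0,0,0,0]}' 10; python3 st.py
```

```text
t: 21.35
tcp_pos: [0.5031, 0.149, 0.0458]
eef_rot: [-0.224, -3.134, 0.0]
ft_force: [-0.4, -0.5, -0.2]
gripper_width: 0.0003
grasp_force: 0.0
hx -0.0317 hy -0.0002 z 0.0458 Fx -0.3 Fy -0.6 Fz -0.2 T [-0.01 -0.02 -0.04] nose 0.04334255810708273
```

```bash
python3 -m handwheel '{"dp":[[0,0,-0.1],[0,0,-0.05],[0,0,0],[0,0,0]],"roll":[0,0,0,0],"gripper":[0,0,0,0]}' 10; python3 st.py
```

```text
t: 21.68
tcp_pos: [0.5031, 0.149, 0.0442]
eef_rot: [-0.224, -3.133, 0.0]
ft_force: [0.2, -0.1, 0.2]
gripper_width: 0.0004
grasp_force: 0.0
hx -0.0317 hy -0.0002 z 0.0442 Fx 0.2 Fy -0.1 Fz 0.2 T [ 0.01  0.04 -0.  ] nose 0.04330266254975499
```

```bash
python3 -m handwheel '{"dp":[[0,0,-0.1],[0,0,-0.03],[0,0,0],[0,0,0]],"roll":[0,0,0,0],"gripper":[0,0,0,0]}' 10; python3 st.py
```

```text
t: 22.02
tcp_pos: [0.5033, 0.149, 0.0433]
eef_rot: [0.224, 3.133, 0.0]
ft_force: [-1.2, -0.2, 4.0]
gripper_width: 0.0003
grasp_force: 2.0
hx -0.0315 hy -0.0002 z 0.0433 Fx -1.2 Fy -0.3 Fz 4.0 T [0.   0.12 0.02] nose 0.043506232956388426
```

```bash
python3 -m handwheel '{"dp":[[0,0,0.5],[0,0,1.5],[0,0,3],[0,0,3.5],[0,0,3.5],[-3,0,2],[-3,0,0],[-3,0,0],[0,0,0],[0,0,0],[0,0,0]],"roll":[0,0,0,0,0,0,0,0,0,0,0],"gripper":[0,0,0,0,0,0,0,0,0,0,0]}' 10; python3 -c "
from workcell import bot
print(bot.hand_in())"
```

```text
t: 22.93
tcp_pos: [0.414, 0.149, 0.1835]
eef_rot: [0.224, 3.132, 0.0]
ft_force: [0.3, 0.5, 0.9]
gripper_width: 0.0005
grasp_force: 0.0
the job is handed in; nothing more can be done
None
```

The panel is fitted, released and handed in at about 23 s: the nose met the stop, a fingertip touch near the tail read the plate top at about 24.3 mm (24 mm when seated), and forces read after each move stayed under about 6 N, but I viewed 11 pictures, one over the limit of 10.

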